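Snap the valve cap onto the pot lid and keep it pressed

TASK

Slide the red cap along the slot of its wooden holder and out of the open end, then set it upright over the steel stud in the middle of the pot lid and press it straight down until it clicks past the sprung balls. Keep pressing after the click so that the white sealing ring under the cap is well squeezed, and finish like that, with the gripper still on the cap pressing it down: do not let go. Leave the tin, the apple and the mug where they are.

Things in the scene. Friction and masses are not known exactly. Their poses are not given: they have to be found in the camera images.
- cap: Loose red snap cap, 78 mm tall, about 60 g, round about z. Origin: centre of its underside. Skirt 52 mm across, 36 mm high; above it a straight knob 20 mm across (36 to 78 mm up), the part to grip. Open below: hole 34 mm across in a lip 3 mm thick, then a hollow 42 mm across, up to 32 mm. Starts upright on the worktop in the holder.
- cap_mid (a point): Centre of the cap, on its axis, 39 mm above its underside; z points up along the knob. The middle of the piece of knob that shows above the holder's rails is 22 mm higher.
- holder: Fixed wooden cap holder, 90 mm (its x) by 76 mm, 44 mm tall, no floor. Origin: centre of its underside, on the worktop. A tunnel 60 mm wide, 40 mm high, walled at +x, open at -x (roughly towards the robot). Two rails, 40 to 44 mm up, overhang the skirt and leave a slot 34 mm wide along x, out of which the knob stands 34 mm. The cap cannot be lifted inside.
- holder_mouth (a point): Middle of the holder's open end on the worktop, at x = -45 mm of the holder; x points into the holder. The cap is clear of the rails once its axis is more than 26 mm in front (-x) of this point; the worktop goes on level there.
- pot: Fixed steel pot with a locked lid on the cooktop. Origin: centre of its underside, z up. 168 mm across, 98 mm tall to the flat middle of the lid; black loop handles at +y and -y reach 110 mm from the axis, all below 95 mm. The vent stud stands in the middle of the lid, its top 132 mm above the pot's underside.
- stud_top (a point): Centre of the stud's top; z up. Stud 29 mm thick, its top 11 mm tapering to 14 mm. Four sprung balls, 38 mm over them, centres 16 mm below this point, resist the cap's lip: they touch with the cap's underside 12 mm below this point, the push rises to 6 to 15 N, and at about 17 mm below the cap clicks over: the force drops and the cap is pulled down. The free ring's top is 24 mm below this point.
- seal (a joint): Squeeze of the white sealing ring at the foot of the stud, 52 mm across, on which the cap's underside bears, in m: 0 free, 0.006 fully squeezed. Springy, 2.2 N per mm (13 N fully squeezed); it comes back when nothing presses. Well squeezed: more than 0.0025; cap_mid is then less than 13 mm above the stud's top.
- tin_mid (a point): Centre of a food tin, 57 mm across, 72 mm tall, standing on the worktop; leave alone.
- apple_mid (a point): Centre of a red apple, 77 mm across, 73 mm tall, lying on the worktop; leave alone.
- mug_mid (a point): Centre of a dark and white mug, 80 mm across and 114 mm with its handle, 94 mm tall, standing on the worktop; leave alone.
Things that resemble listed ones, but are neither listed nor needed, are in the scene too. There is more than one size of the cap; the job needs the largest.

How it is judged (in metres and radians):
On the way, in this order (a step that is already met when the one before it is completed fails the run):
1. the cap is out of its holder and lifted clear in the gripper (height (world z) of cap_mid above 0.1 m and contact force between the fingers and cap above 0.5 N), for 0.1 s.
2. the cap is snapped on over the stud and its sealing ring is squeezed (value of joint seal above 0.0025 m and horizontal distance between cap_mid and stud_top below 0.004 m and z of cap_mid in the frame of stud_top between 0.004 and 0.015 m and angle between cap_mid's own z axis and vertical below 0.12 rad and contact force between any of the fingers, the arm and cap above 3 N), for 0.3 s.
At the end, for the whole second after the job is handed in: The cap sits upright (within 0.12 rad) and centred (4 mm) on the stud, clicked past the balls with its centre 4 to 15 mm above the stud's top, and the gripper or arm is still on it (more than 3 N) and presses it down so that the sealing ring is squeezed by more than 2.5 mm, through the last second (all of step 2); the arm keeps its last pose, push and grip.
It fails at once if the tin is moved by more than 3 cm (distance of tin_mid from where it was at the start of the episode above 0.03 m).
It fails at once if the apple is moved by more than 3 cm (distance of apple_mid from where it was at the start of the episode above 0.03 m).
It fails at once if the mug is moved by more than 3 cm (distance of mug_mid from where it was at the start of the episode above 0.03 m).
It also fails if it takes over 53 s, if anything falls off the work surface, if the arm or the gripper's body presses on something with over 40 N, if the wrist force passes 120 N, or if a joint passes its speed limit or range.

ROBOT

A 6-joint arm with a two-finger parallel gripper is mounted at the origin on a cart in front of the work surface, level with it; the furniture and walls round the work are solid. World frame = base frame: x ahead of the robot, y to its left, z up, the work surface at z = 0. Lengths are in mm, angles in rad, forces in N, time in s.
With the tool pointing down it reaches from about 350 to 975 mm from the base axis. Payload 17.4 kg.
Tool frame: the origin (TCP) lies at the very end of the fingers, on their centre line; the grasp point (between the pads) lies 19 mm behind it; z points along the fingers, y is the direction in which the jaws open and shut (so a half turn about z gives the same grasp; the last joint's range is limited). The gripper opens to 85 mm and grips with 20 to 120 N. Pads are 22 mm wide; open, the fingers measure 114 mm over their backs; the gripper's body (76 mm by 85 mm) begins 54 mm behind the grasp point. The pads swing forward as they close: fully open they stand 13 mm farther back than shut.
Start: joints at [-1.334, 0.116, 1.442, -0, 1.584, -0.038], TCP at [183.155, -649.682, 204.303] pointing down, gripper open.
Joint ranges: [-2.83, 2.83], [-0.83, 2.19], [0.07, 2.5], [-1.14, 4.28], [0.01, 3], [-2.97, 2.97]. Speed limits (rad/s): [1.89, 1.89, 2.22, 3.14, 3.14, 3.14].

INTERFACE

Orientations are given as a 3x3 rotation matrix whose columns are the frame's x, y, z axes.
In Python, from station import sensors, eyes, job gives the robot as it stands.
- The arm moves only by the tool arm_command, never from a script. Its argument "steps" is a list of rows, each a list of 7 numbers: the shift along the tool's x, y, z in cm, then the turn, a rotation vector about the tool's x, y, z in degrees, then the gripper's target within -1 to 1 (fully open at 1, half-way at 0, shut at -1). A call has 1 to 20 rows; each row is the pose to reach, as a shift and turn from the pose measured when the call began, along the tool's axes at that moment; what a row does not reach only later rows make up. A row lasts 1/8 s, in which the tool goes at most 62.5 mm and 10.7 degrees, less where a joint would pass 70% of its speed; a pose out of reach is approached as far as the arm can. A call with a gripper value outside its range is refused whole. The fingers move at their own pace and stop on an object; "grip_force" is the grip in N (left out, the last holds). Time passes only in rows, so rows that repeat a pose let the fingers close. It gives the time, the measured TCP pose, the force and the opening at its end, in the units of the state.
- sensors.get_state(): the state, without advancing time (a new reading comes with each control period).
- eyes.capture(name): name is "side" or "top" or "wrist"; returns a dict with "color" (400x640x3 uint8, red, green, blue), "mtx" (3x3 intrinsics, pixels), "T" (4x4, takes a point from camera to world coordinates); the wrist camera has in their place "tool_from_camera" (4x4, takes a point from camera to tool coordinates, whose origin is the TCP and whose axes are the flange's). Camera axes: x right, y down, z forward; pixel columns grow to the right and rows downward; lengths in mm; the calibration is good to about 2 mm. A picture is of the moment at which its call begins: read the wrist's pose just before it. There is no depth.
- job.sign_off(): hands the job in, once; it reports no verdict.
The state is a dict: "time": time; "qpos": joint angles; "joint_vel": joint speeds; "joint_torque": joint torques, N m; "ee_pos": TCP position; "orientation": TCP orientation; "contact_force": force on the tool from outside, world axes, zero at the start; "wrist_torque": the same for the moment, N m; "width": opening from 0.0 (shut) to 1.0 (fully open).
Only numpy, scipy, OpenCV 4.12 (cv2) and the standard library are available. Lean on these libraries where they do the work, as an engineer would, in place of code of your own. Each camera call takes 0.05 s, during which the arm holds its last target. There are 200 camera calls.

## Working session

There is one attempt and no reset: what is moved stays moved. The work goes in short steps, Python scripts to look and compute and a tool call to move; the robot and the scene stay as the last step left them, time stands still between calls to the robot, and variables do not carry over. Pictures are saved under pics/ and viewed, about 8 in all and at most 12, crops included, and the job is handed in when it is done.

Besides the shell and the picture viewer there is one more tool, called after ">>>" as a command line: name --pt "numbers of a row" for each row, then --argument value for the rest. arm_command: Moves the arm, as the interface text tells. Its arguments: {"type":"object","properties":{"steps":{"type":"array","items":{"type":"array","items":{"type":"number"}}},"grip_force":{"type":"number"}},"required":["steps"]}

```bash
mkdir -p pics; ls; python3 - <<'E'
from station import sensors, eyes, job
import cv2,numpy as np
np.set_printoptions(precision=4,suppress=True)
print(sensors.get_state())
for n in ("side","top"):
    c=eyes.capture(n); cv2.imwrite(f"pics/{n}0.png",c["color"][:,:,::-1]); print(n,c["mtx"],c["T"])
    np.savez(f"{n}0.npz",**c)
E
```

```text
pics
{'time': 0.0, 'qpos': array([-1.3338,  0.1165,  1.4423,  0.    ,  1.584 , -0.0378]), 'joint_vel': array([ 0.0001, -0.0005, -0.0009, -0.0011, -0.0001,  0.0004]), 'joint_torque': array([ -0.0004, -73.1998, -63.2494,  -0.0001,   0.0064,   0.    ]), 'ee_pos': array([ 183.12  , -649.4591,  203.5724]), 'orientation': array([[ 0.9625,  0.2714, -0.0002],
       [ 0.2714, -0.9625,  0.0011],
       [ 0.0001, -0.0011, -1.    ]]), 'contact_force': array([-0.081 , -0.2715,  0.1902]), 'wrist_torque': array([0.0231, 0.0018, 0.0271]), 'width': 1.000338446279938}
side [[371.8014   0.     328.2359]
 [  0.     371.8014 197.4368]
 [  0.       0.       1.    ]] [[ -0.9385  -0.135    0.3178 334.2642]
 [ -0.3448   0.4108  -0.844  755.4179]
 [ -0.0167  -0.9017  -0.4321 478.0012]
 [  0.       0.       0.       1.    ]]
top [[491.4241   0.     328.3952]
 [  0.     491.4241 199.6804]
 [  0.       0.       1.    ]] [[  -0.0285   -0.9981    0.0544  533.6489]
 [  -0.9995    0.0279   -0.0112   69.4764]
 [   0.0096   -0.0547   -0.9985 1497.2834]
 [   0.        0.        0.        1.    ]]
```

View pics/side0.png

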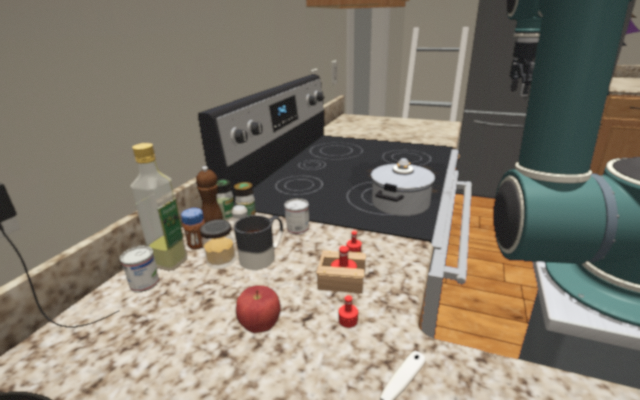

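View pics/top0.png

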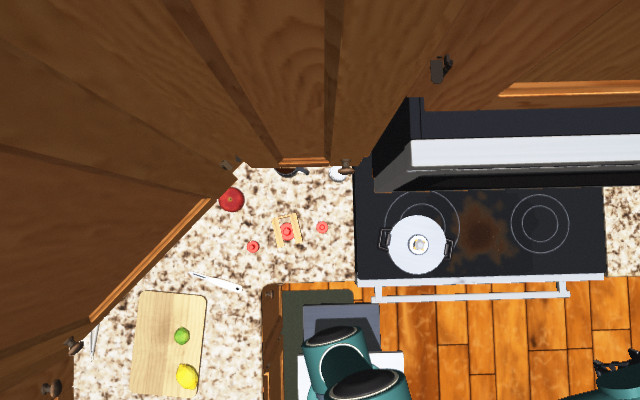

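Side view: holder with the cap at about (342,270), decoy caps at (354,243) and (348,315), apple (258,308), mug (255,242), pot (403,188) with its stud at (403,165). Top view: holder (287,231), decoys (322,227) and (253,247), pot (418,244).

```bash
cat > h.py <<'E'
import numpy as np,cv2
np.set_printoptions(precision=2,suppress=True)
def ray(c,uv,T=None):
    T=c["T"] if T is None else T
    d=np.linalg.inv(c["mtx"])@[uv[0],uv[1],1.]
    return T[:3,3],T[:3,:3]@d
def onplane(c,uv,z,T=None):
    o,d=ray(c,uv,T); return o+d*(z-o[2])/d[2]
def proj(c,p,T=None):
    T=c["T"] if T is None else T
    q=c["mtx"]@(T[:3,:3].T@(np.asarray(p,float)-T[:3,3])); return q[:2]/q[2]
def cross(r1,r2):
    (o1,d1),(o2,d2)=r1,r2
    A=np.stack([d1,-d2],1); s=np.linalg.lstsq(A,o2-o1,rcond=None)[0]
    a,b=o1+s[0]*d1,o2+s[1]*d2; return (a+b)/2,np.linalg.norm(a-b)
E
python3 - <<'E'
from h import *
t=dict(np.load("top0.npz"));s=dict(np.load("side0.npz"))
def red(c,box):
    x0,y0,x1,y1=box
    h=cv2.cvtColor(c["color"],cv2.COLOR_RGB2HSV)[y0:y1,x0:x1]
    m=(((h[...,0]<6)|(h[...,0]>172))&(h[...,1]>130)&(h[...,2]>70)).astype(np.uint8)
    n,l,st,ce=cv2.connectedComponentsWithStats(m)
    for i in range(1,n):
        if st[i,4]>8: print(" red",ce[i]+[x0,y0],st[i]+[x0,y0,0,0,0])
print("top");red(t,(235,180,345,270));print("side");red(s,(300,220,390,340))
for n,uv in(("hold",(287,231)),("decoyR",(322,227)),("decoyL",(253,247))): print(n,onplane(t,uv,44))
print("pot",onplane(t,(418,244),98))
a=t["color"][195:265,235:345];b=t["color"][205:285,370:470];c=s["color"][225:335,310:385];d=s["color"][145:225,360:445]
ims=[cv2.resize(i,(390,290),interpolation=cv2.INTER_CUBIC) for i in(a,b,c,d)]
cv2.imwrite("pics/z.png",np.vstack([np.hstack(ims[:2]),np.hstack(ims[2:])])[:,:,::-1])
E
```

```text
top
 red [238.27 199.64] [235 188   9  24 158]
 red [325.6 225.6] [323 221   5  11  15]
 red [285.22 224.17] [280 223  11   5  18]
 red [321.12 227.09] [316 224   9   7  33]
 red [286.59 231.37] [281 227  12  10  70]
 red [288.22 238.72] [283 236  11   5  18]
 red [252.48 246.38] [247 241  12  12 113]
side
 red [354.   232.79] [352 231   5   5  19]
 red [350.96 246.  ] [340 237  22  17 210]
 red [343.74 262.44] [331 256  26  12 208]
 red [347.94 313.32] [339 296  19  31 409]
hold [523.76 177.88  44.  ]
decoyR [532.6   74.38  44.  ]
decoyL [479.65 278.91  44.  ]
pot [ 476.64 -197.23   98.  ]
```

View pics/z.png

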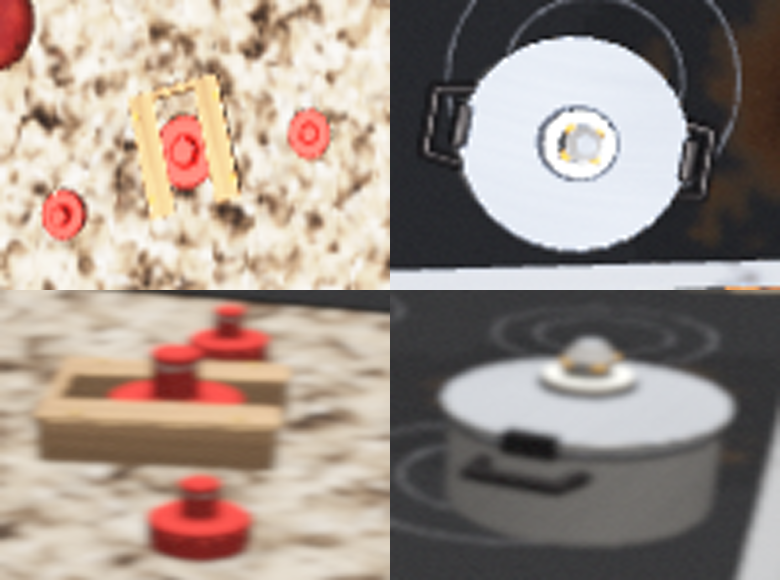

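The crops show the holder with its mouth towards the robot and turned slightly. The cap sits mid-tunnel with its knob top at about (286.6,230.7) in the top view and (343.8,248.5) in the side view. The stud top is at about (420,244) and (405,159).

```bash
cat >> h.py <<'E'
def delta(pos,R,tgt,yaw_y=None):
    """shift in tool axes (cm) and tool-z turn (deg) to bring TCP to tgt, straight down, tool y along world angle yaw_y (deg)."""
    from scipy.spatial.transform import Rotation as Ro
    sh=R.T@(np.asarray(tgt,float)-pos)/10
    rv=np.zeros(3)
    if yaw_y is not None:
        a=np.radians(yaw_y); y=np.array([np.cos(a),np.sin(a),0]); z=np.array([0,0,-1.]); G=np.stack([np.cross(y,z),y,z],1)
        rv=np.degrees(Ro.from_matrix(R.T@G).as_rotvec())
    return sh,rv
E
python3 - <<'E'
from h import *
from station import sensors
t=dict(np.load("top0.npz"));s=dict(np.load("side0.npz"))
za=lambda x,y:(235+x/3.545-.4,195+y/4.143-.4)
print("stud",cross(ray(t,(419.6,244)),ray(s,(404.7,158.5))),"pot lid edges mid", onplane(t,(370+(578-390)/3.9,205+143/3.625),98))
print("knob top",cross(ray(t,(286.2,230.4)),ray(s,(343.4,248.2))), onplane(t,(286.2,230.4),78))
P=[onplane(t,za(*p),44) for p in((130,98),(152,218),(217,73),(240,194))]
print(np.array(P)); 
for a,b in((1,0),(3,2)): d=P[a]-P[b]; print("len",np.linalg.norm(d),"angle",np.degrees(np.arctan2(-d[1],-d[0])))
print("width",np.linalg.norm(P[0]-P[2]),"mid",np.mean(P,0))
for c,p in((s,(-45,0,0)),): pass
st=sensors.get_state();print(delta(st["ee_pos"],st["orientation"],[520,178,200],-167),delta(st["ee_pos"],st["orientation"],[520,178,200],13))
E
```

```text
stud (array([ 475.12, -194.33,  139.39]), np.float64(6.238277535065875)) pot lid edges mid [ 475.35 -197.77   98.  ]
knob top (array([524.22, 177.2 ,  76.89]), np.float64(3.2672839510356644)) [525.78 177.61  78.  ]
[[562.63 223.37  44.  ]
 [476.93 207.01  44.  ]
 [578.41 150.54  44.  ]
 [491.83 133.58  44.  ]]
len 87.24703667892419 angle 10.804580785386584
len 88.22596451813652 angle 11.084098584433262
width 74.51656350860603 mid [527.45 178.63  44.  ]
(array([ 54.88, -70.5 ,   0.44]), array([-0.05,  0.05, 92.74])) (array([ 54.88, -70.5 ,   0.44]), array([ -0.05,  -0.05, -87.26]))
```

>>> arm_command --pt "3.05 -3.92 0 0 0 -4.74 0" --pt "6.1 -7.83 0 0 0 -9.48 0" --pt "9.15 -11.75 0 0 0 -14.2 0" --pt "12.2 -15.7 0 0 0 -19 0" --pt "15.25 -19.6 0 0 0 -23.7 0" --pt "18.3 -23.5 0 0 0 -28.4 0" --pt "21.3 -27.4 0 0 0 -33.2 0" --pt "24.4 -31.3 0 0 0 -37.9 0" --pt "27.4 -35.2 0 0 0 -42.7 0" --pt "30.5 -39.2 0 0 0 -47.4 0" --pt "33.5 -43.1 0 0 0 -52.1 0" --pt "36.6 -47 0 0 0 -56.9 0" --pt "39.6 -50.9 0 0 0 -61.6 0" --pt "42.7 -54.8 0 0 0 -66.4 0" --pt "45.7 -58.7 0 0 0 -71.1 0" --pt "48.8 -62.7 0.2 0 0 -75.8 0" --pt "51.8 -66.6 0.4 0 0 -80.6 0" --pt "54.9 -70.5 0.4 0 0 -85.3 0" --pt "54.9 -70.5 0.4 0 0 -85.3 0" --pt "54.9 -70.5 0.4 0 0 -85.3 0" --grip_force 60

```text
time: 2.6
ee_pos: [519.9, 177.8, 200.0]
orientation: [[-0.191, 0.982, -0.001], [0.982, 0.191, 0.001], [0.001, -0.001, -1.0]]
contact_force: [0.2, 0.0, -0.0]
width: 0.501
```

```bash
cat > w.py <<'E'
import sys
from h import *
from station import sensors,eyes
s=sensors.get_state(); c=eyes.capture("wrist")
T=np.eye(4);T[:3,:3]=s["orientation"];T[:3,3]=s["ee_pos"]
c["T"]=T@c.pop("tool_from_camera")
np.savez(sys.argv[1]+".npz",pos=s["ee_pos"],R=s["orientation"],**c)
cv2.imwrite(f"pics/{sys.argv[1]}.png",c["color"][:,:,::-1])
print(s["time"],s["ee_pos"],s["orientation"],s["width"],s["contact_force"],s["qpos"],"cam",c["T"][:3,3])
E
python3 w.py w1; python3 -c "
from h import *
c=np.load('w1.npz');print(proj(c,[524,177.5,78]),proj(c,[524,177.5,36]))"
```

```text
2.6 [519.94 177.81 200.02] [[-0.19  0.98 -0.  ]
 [ 0.98  0.19  0.  ]
 [ 0.   -0.   -1.  ]] 0.5013834327895655 [ 0.23  0.04 -0.01] [ 0.28 -0.16  1.72  0.    1.58  0.09] cam [507.26 243.33 369.52]
[323.29 192.64] [322.85 184.58]
```

View pics/w1.png

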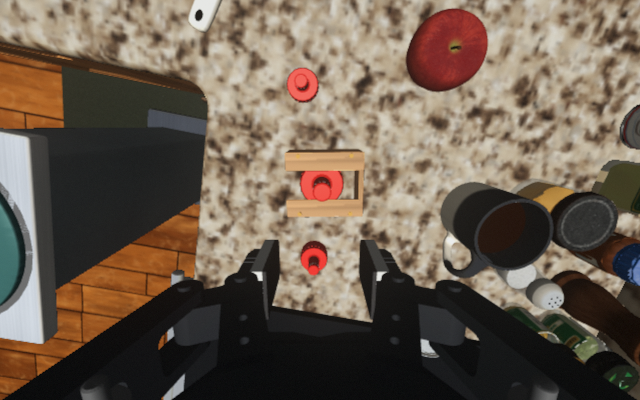

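The wrist view confirms the holder at (325,184), with the slot running along image x and the knob at about (321,190). The prediction was (323,193). I'll measure the knob edges.

```bash
python3 - <<'E'
from h import *
c=np.load("w1.npz");im=c["color"]
cv2.imwrite("pics/w1z.png",cv2.resize(im[140:230,270:380],(770,630)[:1]+(600,),interpolation=cv2.INTER_NEAREST)[:,:,::-1])
print(c["mtx"][0,0]*20/(369-78))
E
```

```text
19.748763399600637
```

View pics/w1z.png

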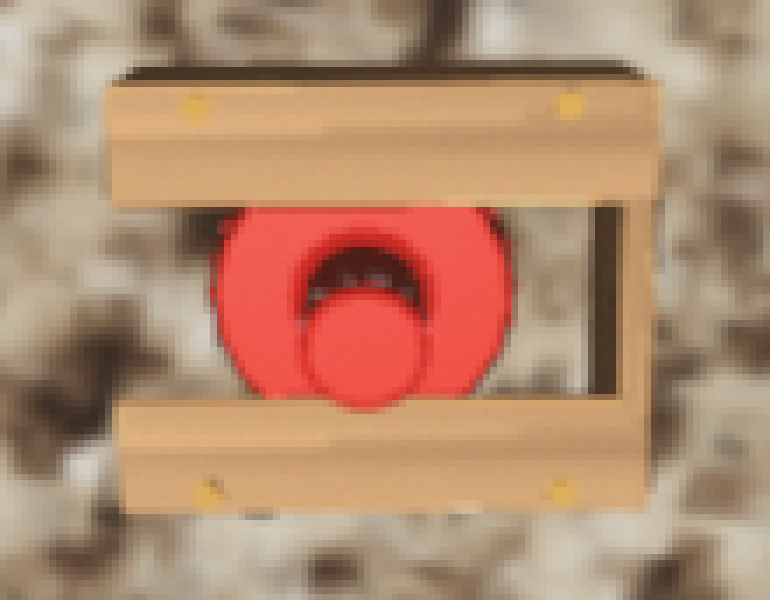

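```bash
python3 - <<'E'
from h import *
c=np.load("w1.npz")
k=onplane(c,(321.5,191.5),78);print(k)
za=lambda x,y:(270+x/7-.5,140+y/6.667-.5)
P=[onplane(c,za(*p),44) for p in((105,84),(660,82),(118,401),(120,512),(650,510),(110,205))];print(np.array(P))
print(delta(c["pos"],c["R"],[k[0],k[1],39],11))
E
```

```text
[521.94 178.34  78.  ]
[[474.27 207.19  44.  ]
 [561.29 224.46  44.  ]
 [485.18 153.31  44.  ]
 [488.81 133.19  44.  ]
 [577.06 150.78  44.  ]
 [478.33 187.18  44.  ]]
(array([ 0.  ,  0.22, 16.1 ]), array([-0.05, -0.04,  0.03]))
```

>>> arm_command --pt "0 0.2 3 0 0 0 -0.2" --pt "0 0.2 7 0 0 0 -0.2" --pt "0 0.2 11 0 0 0 -0.2" --pt "0 0.2 13 0 0 0 -0.2" --pt "0 0.2 14.5 0 0 0 -0.2" --pt "0 0.2 15.5 0 0 0 -0.2" --pt "0 0.2 16.1 0 0 0 -0.2" --pt "0 0.2 16.1 0 0 0 -0.2" --grip_force 60

```text
time: 3.65
ee_pos: [521.9, 178.0, 39.4]
orientation: [[-0.191, 0.982, -0.0], [0.982, 0.191, 0.001], [0.001, -0.0, -1.0]]
contact_force: [0.1, 0.1, 0.0]
width: 0.4
```

>>> arm_command --pt "0 0 0 0 0 0 -1" --pt "0 0 0 0 0 0 -1" --pt "0 0 0 0 0 0 -1" --pt "0 0 0 0 0 0 -1" --pt "0 0 0 0 0 0 -1" --pt "0 0 0 0 0 0 -1" --grip_force 60

```text
time: 4.4
ee_pos: [522.4, 178.1, 40.2]
orientation: [[-0.191, 0.982, 0.001], [0.982, 0.191, 0.001], [0.001, 0.001, -1.0]]
contact_force: [1.1, 0.6, 6.3]
width: 0.196
```

>>> arm_command --pt "0 -0.5 0 0 0 0 -1" --pt "0 -1.2 0 0 0 0 -1" --pt "0 -2 0 0 0 0 -1" --pt "0 -3 0 0 0 0 -1" --pt "0 -4 0 0 0 0 -1" --pt "0 -5 0 0 0 0 -1" --pt "0 -6 0 0 0 0 -1" --pt "0 -7 0 0 0 0 -1" --pt "0 -8 0 0 0 0 -1" --pt "0 -8.8 0 0 0 0 -1" --pt "0 -9 0 0 0 0 -1" --pt "0 -9 0 0 0 0 -1" --grip_force 60

```text
time: 5.9
ee_pos: [433.8, 160.9, 40.4]
orientation: [[-0.191, 0.982, 0.001], [0.982, 0.191, 0.001], [0.001, 0.002, -1.0]]
contact_force: [2.2, 0.9, 5.5]
width: 0.194
```

```bash
python3 w.py w2
```

```text
5.9 [433.76 160.93  40.36] [[-0.19  0.98  0.  ]
 [ 0.98  0.19  0.  ]
 [ 0.    0.   -1.  ]] 0.1942405757062332 [2.15 0.86 5.54] [ 0.3  -0.27  2.08  0.    1.33  0.11] cam [420.7  226.32 209.88]
```

View pics/w2.png

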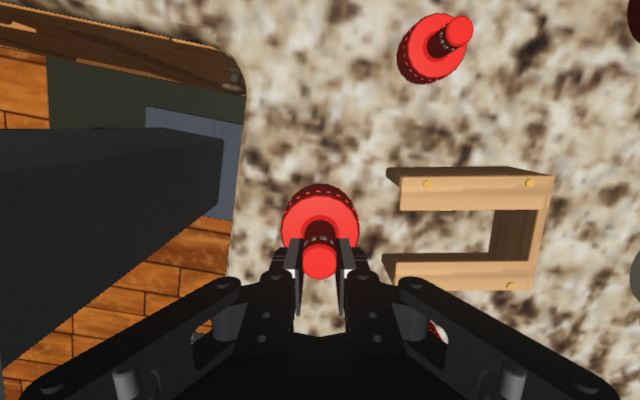

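The cap is out and clear of the holder, upright in the fingers at about (320,230). Now I'll lift it with a firmer grip, then move to look at the stud.

>>> arm_command --pt "0 0 0 0 0 0 -1" --pt "0 0 -0.5 0 0 0 -1" --pt "0 0 -2 0 0 0 -1" --pt "0 0 -5 0 0 0 -1" --pt "0 0 -9 0 0 0 -1" --pt "0 0 -13 0 0 0 -1" --pt "0 0 -17 0 0 0 -1" --pt "0 0 -18.5 0 0 0 -1" --pt "0 0 -18.5 0 0 0 -1" --grip_force 110

```text
time: 7.08
ee_pos: [433.6, 160.7, 225.9]
orientation: [[-0.191, 0.982, 0.002], [0.982, 0.191, 0.002], [0.001, 0.003, -1.0]]
contact_force: [-0.3, -1.0, -0.8]
width: 0.177
```

>>> arm_command --pt "-2 -0.2 0 0 0 0 -1" --pt "-5 -0.5 0 0 0 0 -1" --pt "-9 -0.9 0 0 0 0 -1" --pt "-13 -1.2 0 0 0 0 -1" --pt "-17 -1.6 0 0 0 0 -1" --pt "-21 -2 0 0 0 0 -1" --pt "-25 -2.4 0 0 0 0 -1" --pt "-29 -2.7 0 0 0 0 -1" --pt "-33 -3.1 0 0 0 0 -1" --pt "-36 -3.4 0 0 0 0 -1" --pt "-39 -3.7 0 0 0 0 -1" --pt "-41 -3.9 0 0 0 0 -1" --pt "-41.7 -3.9 0 0 0 0 -1" --pt "-41.7 -3.9 0 0 0 0 -1" --pt "-41.7 -3.9 0 0 0 0 -1"

```text
time: 8.95
ee_pos: [474.9, -255.3, 225.3]
orientation: [[-0.191, 0.981, 0.002], [0.981, 0.191, 0.002], [0.001, 0.003, -1.0]]
contact_force: [1.2, 0.1, -0.8]
width: 0.174
```

```bash
python3 w.py w3;  python3 -c "
from h import *
c=np.load('w3.npz');print(proj(c,[475.3,-196,132]),proj(c,[475.3,-196,98]))"
```

```text
8.95 [ 474.93 -255.33  225.34] [[-0.19  0.98  0.  ]
 [ 0.98  0.19  0.  ]
 [ 0.    0.   -1.  ]] 0.1742290129522198 [ 1.24  0.09 -0.82] [-0.54 -0.19  1.7   0.    1.62 -0.73] cam [ 461.67 -190.01  394.87]
[332.3  135.09] [330.73 133.97]
```

View pics/w3.png

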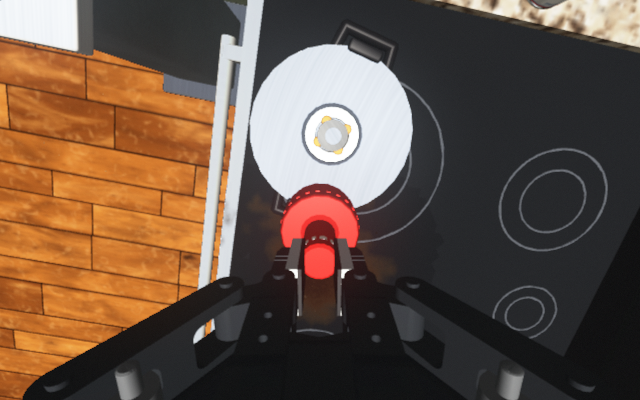

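```bash
cat > m.py <<'E'
from h import *
c=np.load("w3.npz");im=c["color"];h=cv2.cvtColor(im,cv2.COLOR_RGB2HSV);g=cv2.cvtColor(im,cv2.COLOR_RGB2GRAY)
big=cv2.resize(im[95:175,290:375],(680,640),interpolation=cv2.INTER_CUBIC)
# groove around ring: dark pixels 20..36 px from centre
yy,xx=np.mgrid[:400,:640];r=np.hypot(xx-331,yy-134)
m=((g<130)&(r<38)&(r>22)).astype(np.uint8);pts=np.argwhere(m)[:,::-1].astype(np.float32)
e=cv2.fitEllipse(pts);print("groove",e,onplane(c,e[0],98)); cv2.ellipse
# gold balls
mb=((h[...,0]>12)&(h[...,0]<32)&(h[...,1]>90)&(r<24)).astype(np.uint8)
n,l,st,ce=cv2.connectedComponentsWithStats(mb);ce=ce[1:][st[1:,4]>3];print("balls",ce,st[1:,4]);print(onplane(c,ce.mean(0),116))
# lid edge
ml=((g>120)&(r<90)).astype(np.uint8);
cn=max(cv2.findContours(ml,0,1)[0],key=cv2.contourArea)[:,0].astype(np.float32);rr=np.hypot(cn[:,0]-331,cn[:,1]-125);cn=cn[(rr>74)&(cn[:,1]<150)]
A=np.c_[cn,np.ones(len(cn))];s=np.linalg.lstsq(A,(cn**2).sum(1),rcond=None)[0];ctr=s[:2]/2;print("lid",ctr,np.sqrt(s[2]+ctr@ctr),onplane(c,ctr,98))
# cap
mr=(((h[...,0]<6)|(h[...,0]>172))&(h[...,1]>130)).astype(np.uint8)
for nme in("w2","w3"):
    c2=np.load(nme+".npz");h2=cv2.cvtColor(c2["color"],cv2.COLOR_RGB2HSV)
    mr=(((h2[...,0]<6)|(h2[...,0]>172))&(h2[...,1]>130)&(h2[...,2]>180)).astype(np.uint8);mr[:170]=0;mr[290:]=0;mr[:,:260]=0;mr[:,380:]=0
    for v in (215,222,230,235,262,266,270): x=np.where(mr[v])[0]; print(nme,v,x.min() if len(x) else 0,x.max() if len(x) else 0,end="; ")
    ys=np.where(mr[:,320])[0];print("col320",ys.min(),ys.max())
    p=c2["pos"]; print("proj TCP-axis knobtop(+38),skirt top(-4):",proj(c2,p+[0,0,38]),proj(c2,p+[0,0,-4]))
cv2.imwrite("pics/w3z.png",np.hstack([cv2.resize(im[95:175,290:375],(400,400)),cv2.resize(im[180:290,265:375],(400,400))])[:,:,::-1])
E
python3 m.py
```

```text
groove ((331.2071228027344, 133.6304473876953), (56.993141174316406, 58.552581787109375), 7.598143577575684) [ 475.7  -195.59   98.  ]
balls [[325.54 118.59]
 [348.   127.97]
 [316.   141.64]
 [338.27 151.23]] [37 33 33 30]
[ 475.77 -196.22  116.  ]
lid [328.94 129.32] 83.34695196666068 [ 472.63 -191.92   98.  ]
w2 215 286 353; w2 222 283 356; w2 230 282 357; w2 235 282 357; w2 262 303 335; w2 266 303 335; w2 270 304 334; col320 196 279
proj TCP-axis knobtop(+38),skirt top(-4): [319.61 262.67] [319.44 232.57]
w3 215 285 353; w3 222 281 356; w3 230 281 357; w3 235 282 357; w3 262 304 334; w3 266 305 334; w3 270 305 333; col320 195 278
proj TCP-axis knobtop(+38),skirt top(-4): [319.69 262.66] [319.44 232.57]
```

View pics/w3z.png

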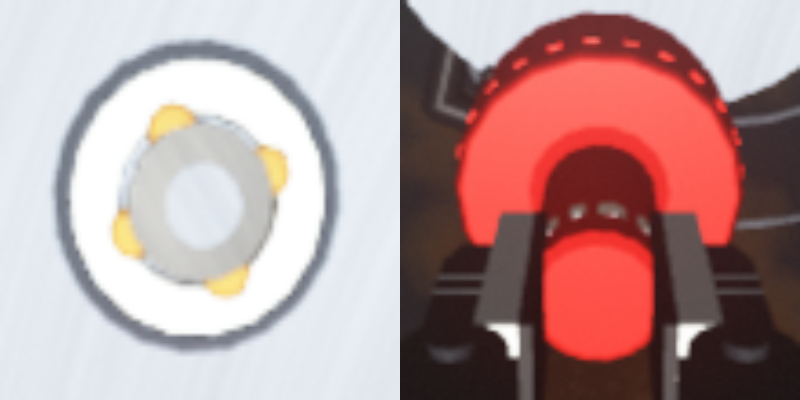

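```bash
python3 - <<'E'
from h import *
c=np.load("w2.npz");p=c["pos"];X,Y=c["R"][:,0],c["R"][:,1]
for z,r in((36,26),(78,10)):
    o=np.array([p[0],p[1],z]); print(z,[proj(c,o+r*d) for d in(X,-X,Y,-Y)])
# invert: skirt edges (281.5,357.5) row 232, front row 195.5 ; knob lower edge row 279
print(onplane(c,(281.5,232),36)-p,onplane(c,(357.5,232),36)-p,(onplane(c,(319.5,195.5),36)-p)@X,(onplane(c,(319.5,279.5),78)-p)@X)
E
```

```text
36 [array([319.43, 193.1 ]), array([319.45, 268.81]), array([359.76, 232.36]), array([279.14, 232.37])]
78 [array([319.61, 243.95]), array([319.61, 280.07]), array([339.45, 262.34]), array([299.77, 262.34])]
[-24.06  -4.4   -4.36] [24.05  4.91 -4.36] 24.453244981809448 -9.625944770040217
```

The cap is centred on the TCP to within about 0.5 mm, and the stud is at about (475.8,-195.9). Next I'll align over the stud and go down in stages.

>>> arm_command --pt "1 0.2 0 0 0 0 -1" --pt "2.5 0.5 0 0 0 0 -1" --pt "4 0.8 0 0 0 0 -1" --pt "5.2 1.1 0 0 0 0 -1" --pt "5.82 1.21 0 0 0 0 -1" --pt "5.82 1.21 1 0 0 0 -1" --pt "5.82 1.21 2.5 0 0 0 -1" --pt "5.82 1.21 3.8 0 0 0 -1" --pt "5.82 1.21 4.2 0 0 0 -1" --pt "5.82 1.21 4.2 0 0 0 -1"

```text
time: 10.25
ee_pos: [475.7, -195.9, 183.2]
orientation: [[-0.191, 0.982, 0.002], [0.982, 0.191, 0.002], [0.001, 0.002, -1.0]]
contact_force: [1.0, 0.1, 0.6]
width: 0.17
```

```bash
python3 - <<'E'
from h import *
from station import sensors,eyes
s=sensors.get_state();c=eyes.capture("side");np.savez("side1.npz",**c)
p=s["ee_pos"];print(s["time"],p,s["orientation"],s["contact_force"])
print(proj(c,p-[0,0,40.3]),proj(c,[475.8,-195.9,132]))
cv2.imwrite("pics/s1.png",cv2.resize(c["color"][110:220,355:455],(700,590)[:1]+(600,),interpolation=cv2.INTER_CUBIC)[:,:,::-1])
print(delta(p,s["orientation"],[475.8,-195.9,160],11))
E
```

```text
10.25 [ 475.67 -195.92  183.21] [[-0.19  0.98  0.  ]
 [ 0.98  0.19  0.  ]
 [ 0.    0.   -1.  ]] [0.95 0.12 0.59]
[403.5  157.07] [403.16 160.92]
(array([-0.  ,  0.01,  2.32]), array([ 0.13, -0.08,  0.03]))
```

View pics/s1.png

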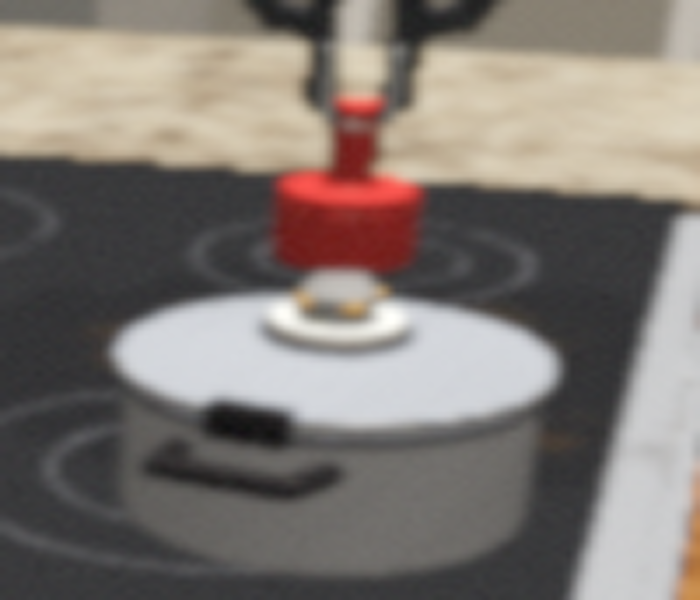

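The side view shows the cap above the stud, nearly aligned. The skirt is at about (349,225) in the crop and the ring at (337,320). I'll check the offset numerically.

```bash
python3 - <<'E'
from h import *
c=np.load("side1.npz");im=c["color"].astype(float);p=np.array([475.67,-195.92,183.2])
for z in(78,36,0,108-143,132-143): print(z,proj(c,p+[0,0,z-40.3]))
b=cv2.resize(c["color"][110:220,355:455],None,fx=8,fy=8,interpolation=cv2.INTER_CUBIC)
h=cv2.cvtColor(b,cv2.COLOR_RGB2HSV)
red=((h[...,0]<8)|(h[...,0]>170))&(h[...,1]>140)&(h[...,2]>60)
for v in (127,130,134,138,146,149,152,155):
    x=np.where(red[int((v+.5-110)*8)])[0]; print("red",v,x.min()/8+354.5,x.max()/8+354.5,(x.min()+x.max())/16+354.5)
w=(h[...,1]<40)&(h[...,2]>215)
for v in (168,169,170,171,172):
    x=np.where(w[int((v+.5-110)*8)])[0]; print("ring",v,x.min()/8+354.5,x.max()/8+354.5,(x.min()+x.max())/16+354.5) if len(x) else 0
g=(h[...,0]>12)&(h[...,0]<30)&(h[...,1]>90)&(h[...,2]>120);g[:8*48]=0;g[8*62:]=0;g[:,:8*38]=0;g[:,8*60:]=0
n,l,st,ce=cv2.connectedComponentsWithStats(g.astype(np.uint8));print(ce[1:]/8+[354.5,109.5],st[1:,4])
E
```

```text
78 [405.64 128.38]
36 [404.47 144.08]
0 [403.5  157.07]
-35 [402.58 169.32]
-11 [403.21 160.96]Traceback (most recent call last):
  File "<stdin>", line 8, in <module>
    return umr_minimum(a, axis, None, out, keepdims, initial, where)
ValueError: zero-size array to reduction operation minimum which has no identity
```

Observed and projected pixel positions agree within about 0.3 px horizontally: knob 405.6/405.6, skirt 404.5/404.5 and ring 402.6/402.6. The alignment is good, so I'll descend.

>>> arm_command --pt "0 0 0.6 0 0 0 -1" --pt "0 0 1.2 0 0 0 -1" --pt "0 0 1.7 0 0 0 -1" --pt "0 0 2 0 0 0 -1" --pt "0 0 2 0 0 0 -1" --grip_force 120

```text
time: 10.92
ee_pos: [475.8, -196.0, 163.7]
orientation: [[-0.191, 0.982, 0.002], [0.982, 0.191, 0.002], [0.001, 0.003, -1.0]]
contact_force: [0.2, -0.1, 0.8]
width: 0.169
```

>>> arm_command --pt "0 0.01 0.2 0 0 0 -1" --pt "0 0.01 0.4 0 0 0 -1" --pt "0 0.01 0.6 0 0 0 -1" --pt "0 0.01 0.6 0 0 0 -1"

```text
time: 11.42
ee_pos: [475.8, -195.8, 157.1]
orientation: [[-0.191, 0.982, 0.002], [0.982, 0.191, 0.002], [0.002, 0.002, -1.0]]
contact_force: [-0.6, -0.6, -6.1]
width: 0.167
```

>>> arm_command --pt "0 0 0.2 0 0 0 -1" --pt "0 0 0.4 0 0 0 -1" --pt "0 0 0.6 0 0 0 -1" --pt "0 0 0.6 0 0 0 -1"

```text
time: 11.92
ee_pos: [475.9, -195.8, 151.3]
orientation: [[-0.191, 0.982, 0.002], [0.982, 0.191, 0.002], [0.001, 0.002, -1.0]]
contact_force: [-0.7, -0.0, 3.1]
width: 0.172
```

>>> arm_command --pt "0 0 0.2 0 0 0 -1" --pt "0 0 0.4 0 0 0 -1" --pt "0 0 0.4 0 0 0 -1"

```text
time: 12.3
ee_pos: [476.0, -195.9, 148.0]
orientation: [[-0.191, 0.982, 0.003], [0.982, 0.191, 0.001], [0.001, 0.003, -1.0]]
contact_force: [-2.4, 0.1, 9.4]
width: 0.169
```

```bash
python3 - <<'E'
from h import *
from station import sensors,eyes
c=eyes.capture("side");s=sensors.get_state();p=s["ee_pos"];print(s["time"],p,s["contact_force"],s["wrist_torque"],s["width"])
for z in(78,36,0): print(z,proj(c,p+[0,0,z-40.3]))
w=eyes.capture("wrist")["color"]
a=cv2.resize(c["color"][110:220,355:455],(400,440),interpolation=cv2.INTER_CUBIC);b=cv2.resize(w[180:290,265:375],(400,440),interpolation=cv2.INTER_CUBIC)
cv2.imwrite("pics/s2.png",np.hstack([a,b])[:,:,::-1])
E
```

```text
12.35 [ 476.07 -195.95  148.08] [-1.91  1.5   9.23] [ 0.16  0.59 -0.02] 0.16746543452645932
78 [404.51 141.53]
36 [403.37 156.74]
0 [402.43 169.34]
```

View pics/s2.png

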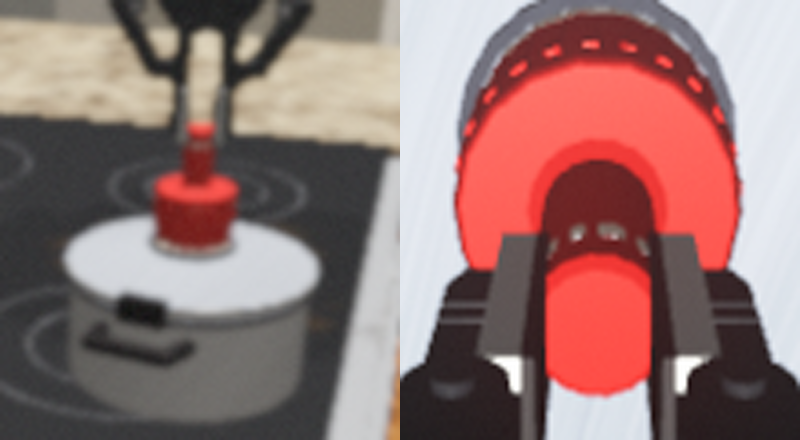

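The cap is down on the ring, with only a thin white line left at its foot. It is upright and unslipped in the fingers. I'll press slightly more for margin and let it settle.

>>> arm_command --pt "0 0 0.1 0 0 0 -1" --pt "0 0 0.1 0 0 0 -1" --pt "0 0 0.1 0 0 0 -1" --pt "0 0 0.1 0 0 0 -1" --pt "0 0 0.1 0 0 0 -1" --pt "0 0 0.1 0 0 0 -1" --pt "0 0 0.1 0 0 0 -1" --pt "0 0 0.1 0 0 0 -1"

```text
time: 13.4
ee_pos: [476.2, -196.0, 147.9]
orientation: [[-0.191, 0.982, 0.004], [0.982, 0.191, 0.001], [0.0, 0.004, -1.0]]
contact_force: [-3.0, 1.8, 9.2]
width: 0.167
```

>>> arm_command --pt "0 0 0.15 0 0 0 -1" --pt "0 0 0.18 0 0 0 -1" --pt "0 0 0.18 0 0 0 -1" --pt "0 0 0.18 0 0 0 -1" --pt "0 0 0.18 0 0 0 -1" --pt "0 0 0.18 0 0 0 -1"

```text
time: 14.15
ee_pos: [476.3, -196.1, 147.1]
orientation: [[-0.191, 0.982, 0.004], [0.982, 0.191, 0.0], [-0.0, 0.004, -1.0]]
contact_force: [-3.8, 2.0, 10.9]
width: 0.163
```

```bash
python3 - <<'E'
from h import *
from station import sensors,eyes
for i in range(3):
    s=sensors.get_state();print(s["time"],s["ee_pos"],s["orientation"][2],s["contact_force"],s["wrist_torque"],s["width"])
    c=eyes.capture("side")
E
```

```text
14.15 [ 476.29 -196.12  147.11] [-0.  0. -1.] [-3.79  2.01 10.88] [ 0.22  1.02 -0.01] 0.16270108508632863
14.2 [ 476.29 -196.12  147.1 ] [-0.  0. -1.] [-3.64  1.67 11.18] [ 0.29  0.95 -0.06] 0.16718400400142602
14.25 [ 476.3  -196.11  147.12] [-0.  0. -1.] [-3.99  1.81 10.95] [0.23 0.95 0.03] 0.16773137871943883
```

```bash
python3 -c "
from station import job
print(job.sign_off())"
```

```text
the job is handed in; nothing more can be done
None
```

I slid the largest cap out of its holder, lifted it, set it over the stud, pressed it past the balls and handed the job in at 14.3 s. The gripper is still on the cap, pressing it down. No verdict is reported, so the result rests on my last checks:

- **Click:** The vertical force on the tool swung to -6 N, meaning the cap was pulled down. It then rose at about 2 N per mm, close to the ring's 2.2 N per mm.
- **Squeeze:** The cap was pressed with a steady 11 N at the end. I take that as about 5 mm of squeeze, inferred from the force and not measured directly.
- **Centring:** The TCP ended at (476.3, -196.1), about 0.6 mm from where I measured the stud. The tool was tilted by less than 0.005 rad.
- **In the fingers:** Just before the last 1 mm of pressing, the pictures showed the cap upright and not slipped in the fingers.
- **Tin, apple and mug:** I kept the arm away from all three and saw no contact, but I did not measure their positions again at the end.

**Disagreements:**
- The stud height triangulated as 139 mm with a 6 mm mismatch between views. The pressing forces suggest about 136 mm, against 132 mm if the pot stood at z = 0.
- A sideways force of about 4 N remained at the end.

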